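# Tip cleaned standoffs from the rinse basket into the kitting tray

### The job

Lift the rinse basket out of the deep steel pan by its swinging bail and stand it gently in the middle of the blue draining mat; let go, then take it by the straight blue rear handle, bring its spout low over the pink-lined tray and tip it until all three gold standoffs have rolled out into the tray. Stand the empty basket gently back in the middle of the mat, upright, and let go. Do not touch the cleaned standoffs with the fingers, do not let them or the basket drop from a height, and leave the tray and the other things on the bench where they are.

Things in the scene. Friction and masses are not known exactly. Their poses are not given: they have to be found in the camera images.
- basket: Loose stainless wire-mesh rinse basket, 0.3 kg empty. Origin: centre of its underside (bottom of its skid wires: x -60 to 40 mm, y -30 and 30); x level towards the spout, z up. Walls x -65 to 58, y -42 to 42, rim 58 mm high. A blue handle bar sticks straight back along -x, a bail swings above. It starts standing level on the pan's floor, spout roughly along the pan's x.
- basket_floor (a point): Middle of the basket's inside floor, at (-12, 0, 7) mm in its frame, 78 mm wide. Cross wires 3 mm thick, 8.5 mm apart: their grooves keep a standoff from rolling until the floor slopes about 18 degrees. Beyond x 36 a smooth chute rises 20 degrees to the lip, so standoffs leave only when tipped spout-down well past 20 degrees; about 45 empties it.
- handle (a point): Where to grip the rear handle, at (-108, 0, 46) mm in the basket's frame: a straight blue plastic bar along the basket's x, from x -153 to -63, 12 mm wide (y), 20 mm high (z 36 to 56), free on both sides and below. Down inside the pan it is too deep for a gripper to reach.
- lip (a point): Middle of the spout's lip, at (70, 0, 18) mm in the basket's frame, foremost point of the basket: the rim is notched down to it between two cheeks 74 mm apart. With the basket tipped 30 to 60 degrees spout-down the lip is its lowest point.
- bail (a joint): Angle (rad) of the bail, a U of wire pivoted on the basket's sides: 0 upright, growing as it leans forward to the spout; stops at -0.15 and 1.4. The pivots are slightly stiff (0.015 N m): the bail stays where it is left, but the loaded basket hanging from it swings to within about 10 degrees of level. Lying fully forward it does not block the spout.
- bail_pivot (a point): Middle between the bail's two pivots (48 mm to either side), at (-21.5, 0, 64) mm in the basket's frame. The pivot ears on the side walls reach 71 mm high.
- bail_grip (a point): Middle of the bail's grip, 75 mm from the pivots (139 mm above the basket's underside when upright): a blue round sleeve 14 mm thick, 60 mm long, its axis along the basket's y. Pinch it from above with the fingers closing along the basket's x.
- pan: Fixed open steel rinse pan, drained: 326 mm along x, 176 mm along y over its rim, 150 mm high; inside 304 x 154 mm; floor 3 mm thick. Origin: centre of its underside; z up; its x is its long axis and points towards the side of the mat.
- mat: Fixed blue ribbed draining mat, 200 mm (x) by 140 mm (y), 4 mm thick (top at z 4 to 5 mm). Origin: centre of its underside; x points towards the side of the tray.
- tray: Loose low stainless tray, 0.9 kg, 250 mm (x) by 190 mm (y), rim 31 mm high, walls 2.5 mm, with a pink ribbed liner inside (rib tops 7 mm high; ribs along y hinder rolling). Origin: centre of its underside; x points away from the mat, so its -x wall is the one next to the mat.
- standoff0: Gold aluminium standoff, a round bar 24 mm thick and 68 mm long, about 45 g. Origin: its middle; y is its long axis (x and z turn as it rolls). It starts in the basket lying across it, rearmost of three, at x -45 mm in the basket's frame.
- standoff1: Gold aluminium standoff, a round bar 24 mm thick and 68 mm long, about 45 g. Origin: its middle; y is its long axis (x and z turn as it rolls). It starts in the basket lying across it, middle of three, at x -20 mm in the basket's frame.
- standoff2: Gold aluminium standoff, a round bar 24 mm thick and 68 mm long, about 45 g. Origin: its middle; y is its long axis (x and z turn as it rolls). It starts in the basket lying across it, foremost of three, at x 6 mm in the basket's frame.
- wash_bottle: Bystander: standing white bottle with red cap, 60 mm thick, 150 mm high, origin under its centre; leave it alone.
- driver: Bystander: screwdriver with red handle, 160 mm long, lying on the bench, origin under its middle; leave it alone.
- tape_roll: Bystander: roll of yellow tape lying flat, 90 mm across, 19 mm high, origin under its centre; leave it alone.
- housing: Bystander: gold-plated electronics housing, 100 x 75 mm, 41 mm high, origin under its centre; leave it alone.

How it is judged (in metres and radians):
On the way, in this order (a step that is already met when the one before it is completed fails the run):
1. the basket is lifted clear of the pan by its bail (height (world z) of basket above 0.12 m and distance between the grasp point and bail_grip below 0.05 m), for 0.1 s.
2. the basket stands level on the draining mat and is let go (x of basket in the frame of mat between -0.05 and 0.05 m and y of basket in the frame of mat between -0.042 and 0.042 m and z of basket in the frame of mat below 0.01 m and angle between basket's own z axis and vertical below 0.08 rad and linear speed of basket below 0.03 m/s and contact force between the fingers and basket below 0.1 N), for 0.2 s.
3. the basket, held by its rear handle, is tipped spout-down with the lip low over the tray (angle between basket's own x axis and vertical above 1.92 rad and height (world z) of lip below 0.12 m and distance between the grasp point and handle below 0.06 m and x of lip in the frame of tray between -0.125 and 0.125 m and y of lip in the frame of tray between -0.095 and 0.095 m), for 0.1 s.
At the end, for the whole second after the job is handed in: All three standoffs lie at rest inside the tray (within its walls, below 45 mm), and the basket stands upright (within 0.08 rad) and still on the mat, its origin within 50 mm along and 42 mm across of the mat's centre, released by the gripper (all of step 2 and x of standoff0 in the frame of tray between -0.12 and 0.12 m and y of standoff0 in the frame of tray between -0.092 and 0.092 m and z of each of standoff0, standoff1, standoff2 in the frame of tray below 0.045 m and linear speed of each of standoff0, standoff1, standoff2 below 0.03 m/s and x of standoff1 in the frame of tray between -0.12 and 0.12 m and y of standoff1 in the frame of tray between -0.092 and 0.092 m and x of standoff2 in the frame of tray between -0.12 and 0.12 m and y of standoff2 in the frame of tray between -0.092 and 0.092 m); the robot touches nothing.
It fails at once if the fingers touch a standoff (contact force between the fingers and standoff0 above 0.5 N or contact force between the fingers and standoff1 above 0.5 N or contact force between the fingers and standoff2 above 0.5 N).
It fails at once if a standoff falls hard (faster than 1.8 m/s) (linear speed of any of standoff0, standoff1, standoff2 above 1.8 m/s).
It fails at once if the basket is dropped (falls free faster than 0.6 m/s) (linear speed of basket above 0.6 m/s and contact force between the fingers and basket below 0.05 N).
It fails at once if the tray is shoved more than 40 mm (distance of tray from where it was at the start of the episode above 0.04 m).
It fails at once if the wash bottle, screwdriver, tape roll or gold housing is moved more than 30 mm (distance of any of wash_bottle, driver, tape_roll, housing from where it was at the start of the episode above 0.03 m).
It also fails if it takes over 66 s, if anything falls off the work surface, if the arm or the gripper's body presses on something with over 40 N, if the wrist force passes 120 N, or if a joint passes its speed limit or range.

### The arm

A 6-joint arm with a two-finger parallel gripper is mounted at the origin on the work surface. World frame = base frame: x ahead of the robot, y to its left, z up, the work surface at z = 0. Lengths are in m, angles in degrees, forces in N, time in s.
With the tool pointing down it reaches from about 0.325 to 0.775 m from the base axis. Payload 5.5 kg.
Tool frame: the origin (TCP) lies at the centre of the arm's flange, where the gripper is bolted on; the fingertips stand 182 mm ahead of it and the grasp point (between the pads) lies 163 mm ahead of it; z points along the fingers, y is the line along which they close (so a half turn about z gives the same grasp; the last joint's range is limited). The gripper opens to 88 mm and grips with 3 to 60 N. Pads are 20 mm wide; open, the fingers measure 115 mm over their backs; the gripper's body (75 mm by 178 mm) begins 61 mm behind the grasp point.
Start: joints at [62.183, 5.22, 70.514, -0, 104.267, -3.249], TCP at [0.249, 0.546, 0.405] pointing down, gripper open.
Joint ranges: [-164.24, 164.24], [-49.07, 125.15], [9.68, 141.18], [-86.29, 266.29], [3.28, 154.24], [-151.56, 151.56]. Speed limits (degrees/s): [147.25, 147.25, 172.46, 180, 180, 180].

### API

Orientations are given as [roll, pitch, yaw] about the fixed x, y, z axes, in that order (R = Rz(yaw) Ry(pitch) Rx(roll)).
In Python, from station import r gives the robot as it stands. The module is installed in compiled form; this text tells all that it offers. Calls block until the motion is done:
- r.reach(position, orientation): joint-space move of the TCP to a pose.
- r.servo_line(position, rotation=None, speed=0.15): straight line of the TCP; rotation=None keeps the orientation; speed is the mean speed in m/s.
- r.move_joints(angles): joint-space move.
- r.let_go() and r.grab(squeeze=None): open the fingers fully, or close them until they stop; squeeze is the grip in N (None keeps the last).
- r.wait(seconds).
- r.inverse_kinematics(position, orientation): joint angles nearest the present ones, or None.
- r.sense(): the state.
- r.snapshot(name): name is "scene" or "top" or "wrist"; returns a dict with "frame" (480x640x3 uint8, red, green, blue), "fx", "fy", "cx", "cy" (pixels), "R" (3x3) and "t" (3): a world point X has camera coordinates R X + t. Camera axes: x right, y down, z forward; pixel columns grow to the right and rows downward; lengths in m; the calibration is good to about 2 mm. A picture is of the moment at which its call begins. There is no depth.
A pose or a line that the arm cannot do raises r.IKError and nothing moves.
- r.hand_in(): hands the job in; it is judged then, once.
The state is a dict: "clock": time; "joints": joint angles; "joint_vel": joint speeds; "joint_torque": joint torques, N m; "tcp_pos": TCP position; "orientation": TCP orientation; "contact_force": force on the tool from outside, world axes, zero at the start; "torque": the same for the moment, N m; "opening": finger opening in m; "gripper_force": force on a finger pad.
Only numpy, scipy, OpenCV 4.12 (cv2) and the standard library are available. Lean on these libraries where they do the work, as an engineer would, in place of code of your own. Each camera call takes 0.05 s, during which the arm holds its last target. There are 200 camera calls.

## Working session

There is one attempt and no reset: what is moved stays moved. The work goes in short steps, each a Python script; the robot and the scene stay as the last script left them, time stands still between calls to the robot, and variables do not carry over. Pictures are saved under pics/ and viewed, at most 10 in all, crops included, and the job is handed in when it is done.

```bash
mkdir -p pics
python3 - <<'E'
from station import r
import cv2,json
for n in("scene","top"):
    s=r.snapshot(n); cv2.imwrite(f"pics/{n}0.png",s["frame"][:,:,::-1])
    print(n,s["fx"],s["fy"],s["cx"],s["cy"],s["R"],s["t"])
print(r.sense())
E
```

```text
scene 542.4105557679177 542.4105557679177 320.498299821048 233.16401738972024 [[ 0.2829669   0.95912003 -0.00430089]
 [ 0.61154338 -0.183873   -0.76954883]
 [-0.73888052  0.21512667 -0.63857348]] [-0.21535661 -0.25632228  1.92038323]
top 453.814184265374 453.814184265374 320.80154302540245 244.94194139554222 [[ 0.02241438 -0.99901918 -0.03818731]
 [-0.99335538 -0.01794191 -0.11368012]
 [ 0.11288347  0.04048164 -0.99278324]] [0.0550123  0.56059225 0.99637827]
{'clock': 0.1, 'joints': array([ 6.21828758e+01,  5.25624740e+00,  7.05719096e+01, -1.66980922e-03,
        1.04265283e+02, -3.24860582e+00]), 'joint_vel': array([ 0.0932094 , -0.05878957, -0.2327464 , -0.00899126,  0.00999432,
        0.01699289]), 'joint_torque': array([ 2.44994277e-03, -4.47858202e+01, -4.07567739e+01,  7.00951531e-02,
        2.84541148e-02, -1.23406567e-04]), 'tcp_pos': array([0.24949802, 0.54572194, 0.40367657]), 'orientation': array([-1.79906619e+02, -3.67868970e-03,  1.55431068e+02]), 'contact_force': array([ 0.78807045, -0.14651259, -1.61010577]), 'torque': array([0.04244463, 0.01873276, 0.03166709]), 'gripper_force': 0.0, 'opening': 0.08791763600474}
```

View pics/scene0.png

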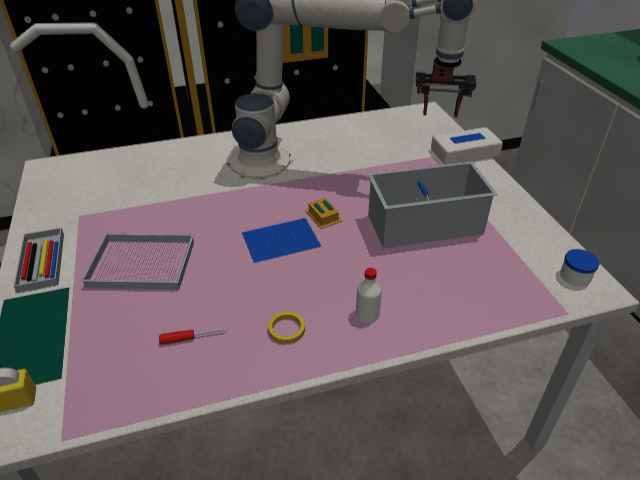

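View pics/top0.png

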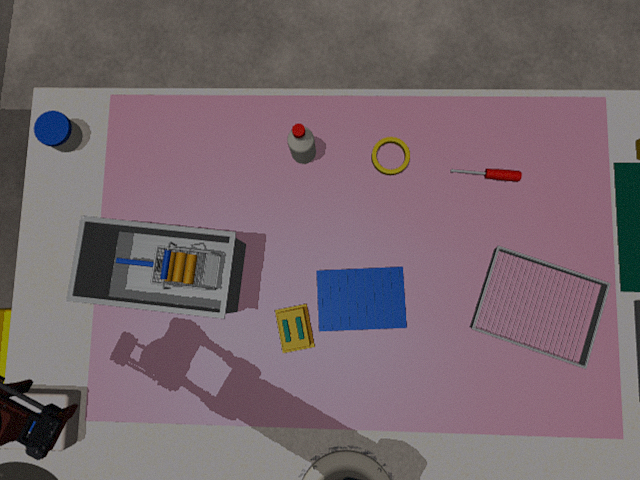

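The pan is at left, with rim corners near (82,217), (243,233), (225,318) and (68,300). The basket is inside it, with the blue handle at about (117–153, 262) and the bail sleeve at about (166,264). The mat corners are near (317,270), (403,266), (407,328) and (319,331), and the tray is at right. I'll enlarge these areas.

Run:
```python
import cv2
a=cv2.imread("pics/top0.png")
cv2.imwrite("pics/c1.png",cv2.resize(a[235:295,105:235],None,fx=6,fy=6,interpolation=cv2.INTER_CUBIC))
cv2.imwrite("pics/c2.png",cv2.resize(a[235:375,305:620],None,fx=2.5,fy=2.5,interpolation=cv2.INTER_CUBIC))
```

```text
(no output)
```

View pics/c1.png

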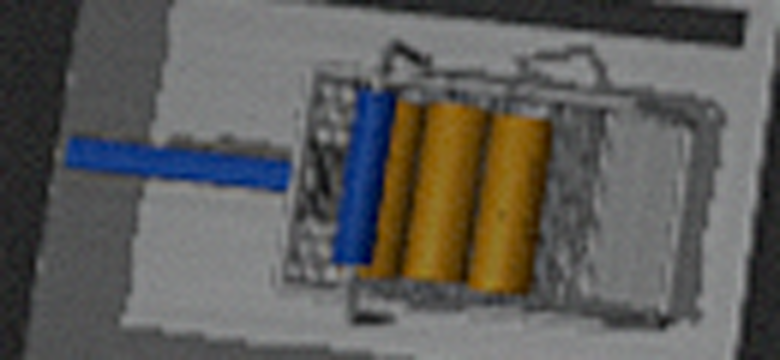

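View pics/c2.png

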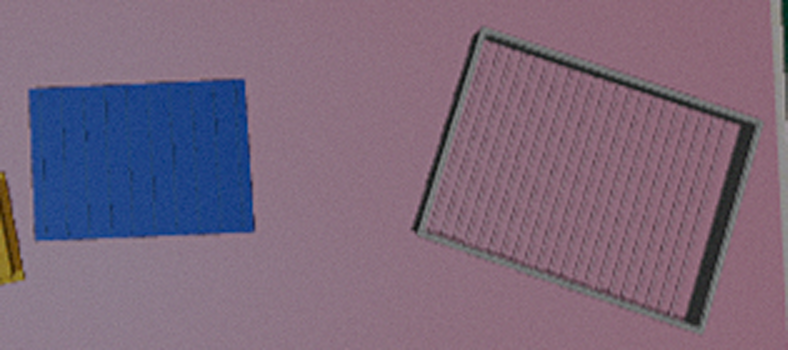

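```bash
cat > h.py <<'E'
import numpy as np, pickle, os
from scipy.optimize import least_squares
from scipy.spatial.transform import Rotation as Ro
def proj(s,X):
    c=np.asarray(X)@np.array(s["R"]).T+s["t"]
    return np.c_[s["fx"]*c[:,0]/c[:,2]+s["cx"], s["fy"]*c[:,1]/c[:,2]+s["cy"]]
def back(s,uv,z):
    R=np.array(s["R"]); C=-R.T@np.array(s["t"])
    d=np.c_[(uv[:,0]-s["cx"])/s["fx"],(uv[:,1]-s["cy"])/s["fy"],np.ones(len(uv))]@R
    return C+d*((z-C[2])/d[:,2])[:,None]
def uncrop(p,f,o): return (np.array(p)+.5)/f-.5+np.array(o)
def fitpose(s,X,uv,p0):   # planar pose x,y,yaw(deg)
    X=np.array(X,float)
    def pts(p): return np.c_[Ro.from_euler('z',p[2],degrees=True).apply(X)+[p[0],p[1],0]]
    q=least_squares(lambda p:(proj(s,pts(p))-uv).ravel(),p0,x_scale=[.01,.01,1])
    return q.x,q.fun
E
python3 - <<'E'
from station import r
from h import *
s=r.snapshot("top")
np.set_printoptions(precision=3,suppress=True)
print("C",-np.array(s["R"]).T@s["t"])
B=lambda hx,hy,z:[[hx,hy,z],[-hx,hy,z],[-hx,-hy,z],[hx,-hy,z]]
# mat: frame x toward tray (-y world), y = world +x (image up)
mat=fitpose(s,B(.1,.07,.004),uncrop([(245,79),(29,88),(36,240),(254,231)],2.5,(305,235)),[.4,0,-90]); print("mat",mat)
tray=fitpose(s,B(.125,.095,.031),uncrop([(760,120),(482,28),(416,233),(703,328)],2.5,(305,235)),[.4,-.4,-100]); print("tray",tray)
pan=fitpose(s,B(.163,.088,.150),np.array([(243,233),(82,217),(68,300),(225,318)]),[.45,.35,-90]); print("pan",pan)
uv=uncrop([(65,152),(288,175),(377,91),(351,264)],6,(105,235))
def res(p):
    g=[-.0215+.075*np.sin(p[3]),0,.064+.075*np.cos(p[3])]
    X=np.array([[-.153,0,.056],[-.063,0,.056],np.add(g,[0,.03,0]),np.add(g,[0,-.03,0])])
    X=Ro.from_euler('z',p[2],degrees=True).apply(X)+[p[0],p[1],.003]
    return (proj(s,X)-uv).ravel()
q=least_squares(res,[.45,.3,-95,.1],x_scale=[.01,.01,1,.1]); print("basket",q.x,q.fun)
p=q.x;g=[-.0215+.075*np.sin(p[3]),0,.067+.075*np.cos(p[3])]
print("grip",Ro.from_euler('z',p[2],degrees=True).apply(g)+[p[0],p[1],0])
print("bystanders",back(s,np.array([(275,309),(315,345),(302,150)]),.04))
E
```

```text
C [0.443 0.025 1.055]
mat (array([  0.441,  -0.027, -86.317]), array([ 0.116, -0.419, -0.099, -0.191, -0.407,  0.237,  0.381,  0.344]))
tray (array([   0.435,   -0.42 , -107.661]), array([-0.522, -0.187, -0.022,  0.374,  1.547, -0.277, -0.969,  0.143]))
pan (array([  0.496,   0.399, -95.344]), array([-4.17 , -0.518,  1.634, -1.717,  0.664,  0.54 ,  1.874,  1.671]))
basket [  0.502   0.375 -94.95    0.224] [-0.994 -0.202  0.982  0.209 -0.028 -0.136  0.031  0.118]
grip [0.502 0.38  0.14 ]
bystanders [[0.413 0.165 0.04 ]
 [0.337 0.074 0.04 ]
 [0.779 0.115 0.04 ]]
```

The fits match the given sizes. The sleeve is at (0.502, 0.380, 0.140) with the bail at 0.22 rad. Next I'll approach, pinch it and lift.

```bash
cat >> h.py <<'E'
MAT=(.441,-.027,-86.3); TRAY=(.435,-.420,-107.7)
def down(g,yaw):  # grasp point, basket yaw -> fingers close along basket x
    return [g[0],g[1],g[2]+.163],[180,0,(yaw+90+180+180)%360-180]
def htool(R_t,g,T,flip): # basket rotation, grasp pt world, tilt
    R=R_t*Ro.from_euler('y',-T,degrees=True)*Ro.from_euler('x',180,degrees=True)
    if flip: R=R*Ro.from_euler('z',180,degrees=True)
    return (np.array(g)-.163*R.apply([0,0,1])), R.as_euler('xyz',degrees=True)
def hpose(lip_or_org,pt,yaw,a,T=25,flip=False,gx=-.095):
    """pose so that basket point pt (basket frame) is at world lip_or_org, tipped by a deg"""
    Rb=Ro.from_euler('ZY',[yaw,a],degrees=True)
    g=np.array(lip_or_org)+Rb.apply(np.array([gx,0,.046])-np.array(pt))
    return htool(Rb,g,T,flip)
E
python3 - <<'E'
from station import r
from h import *
np.set_printoptions(precision=2,suppress=True)
g=np.array([.502,.380,.140]); ik=r.inverse_kinematics
print(down(g,-95)[1])
for n,P in dict(ap=down(g+[0,0,.06],-95),gr=down(g,-95),up=down(g+[0,0,.2],-95),over=down([.452,-.04,.34],-110),pl=down([.452,-.04,.1415],-110)).items(): print(n,ik(*P))
for f in(0,1):
  print("h",ik(*hpose([.45,-.045,.0045],[0,0,0],-110,0,flip=f)))
  for a in(0,30,55): print(a,ik(*hpose([.447,-.382,.065],[.07,0,.018],-107.7,a,flip=f)))
P=down(g+[0,0,.06],-95); r.reach(*P)
P=down(g,-95); r.servo_line(P[0],P[1],speed=.08)
s0=r.sense()["contact_force"]; r.grab(30); s=r.sense(); print(s["opening"],s["gripper_force"],s0)
if .008<s["opening"]<.02:
    r.servo_line(down(g+[0,0,.03],-95)[0],speed=.05); s=r.sense(); print(s["opening"],s["contact_force"]-s0)
import cv2
print(s["clock"]); cv2.imwrite("pics/w1.png",r.snapshot("scene")["frame"][:,:,::-1])
E
```

```text
[180, 0, 175]
ap [ 34.03   9.56  70.02   0.   100.42 -50.97]
gr [ 34.03   9.95  75.65   0.    94.39 -50.97]
up [ 34.03  12.71  52.14   0.   115.15 -50.97]
over [ -9.35 -14.53  79.08   0.   115.45 -79.35]
pl [ -9.35 -17.64 101.89   0.    95.75 -79.35]
h [  14.82    3.04   95.56  -20.41   95.91 -144.69]
0 None
30 None
55 None
h [ 14.82   3.04  95.56 -20.41  95.91  35.31]
0 [-13.22  -0.56  94.74 -24.93  88.1    5.83]
30 [-34.48  -1.58  84.65   4.84  98.35 -16.14]
55 [-51.47   9.71  72.69  26.83 112.96 -26.51]
0.013119877251996209 29.99951720237732 [-0.89 -0.05  0.23]
0.013302123105129706 [ 0.29 -0.66 -5.22]
4.1083
```

The sleeve is held at an opening of 13 mm, and the load is about 4–5 N. I'll lift the basket clear, carry it and lower it by force.

Run:
```python
from station import r
from h import *
import cv2
np.set_printoptions(precision=3,suppress=True)
g=np.array([.502,.380,.340])
r.servo_line(down(g,-95)[0],speed=.12)
P=down([.452,-.04,.34],-110); r.servo_line(*P,speed=.18)
r.servo_line(down([.452,-.04,.20],-110)[0],speed=.12)
r.wait(.3); s=r.sense(); print(s["opening"],s["contact_force"],s["clock"])
a=r.snapshot("scene")["frame"][130:330,180:420,::-1]; b=r.snapshot("top")["frame"][220:360,280:460,::-1]
a=cv2.resize(a,(480,400)); b=cv2.resize(b,(320,249)); c=np.zeros((400,800,3),np.uint8); c[:,:480]=a; c[:249,480:]=b
cv2.imwrite("pics/carry.png",c)
```

```text
0.013319092555022699 [ 0.258  0.289 -4.876] 9.8417
```

View pics/carry.png

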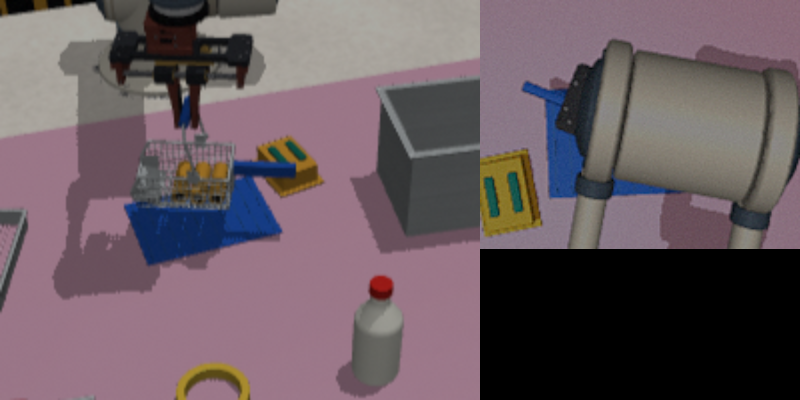

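The basket hangs nearly level over the mat at about (185,175) in the crop, with all three standoffs aboard and the handle clear of the housing. Now I'll lower it until the load comes off.

Run:
```python
from station import r
from h import *
import cv2
np.set_printoptions(precision=3,suppress=True)
r.servo_line(down([.452,-.04,.150],-110)[0],speed=.08)
z=.150; f=[]
while z>.136:
    z-=.0015; r.servo_line(down([.452,-.04,z],-110)[0],speed=.02); fz=r.sense()["contact_force"][2]; f.append((round(z,4),round(fz,2)))
    if fz>-.6: break
print(f); r.wait(.2); r.let_go(); r.wait(.2)
r.servo_line(down([.452,-.04,.25],-110)[0],speed=.15)
print(r.sense()["clock"])
# swing aside for a clear view, towards handle pregrasp side
J=r.sense()["joints"]; J[0]+=45; r.move_joints(J)
s=r.snapshot("top"); cv2.imwrite("pics/top1.png",s["frame"][:,:,::-1])
cv2.imwrite("pics/placed.png",cv2.resize(s["frame"][230:360,280:440,::-1],None,fx=4.6,fy=4.6,interpolation=cv2.INTER_CUBIC))
print(r.sense()["clock"])
```

```text
[(0.1485, np.float64(-3.9)), (0.147, np.float64(-3.82)), (0.1455, np.float64(-5.2)), (0.144, np.float64(-4.94)), (0.1425, np.float64(-4.16)), (0.141, np.float64(-4.04)), (0.1395, np.float64(4.28))]
14.9583
16.3167
```

View pics/placed.png

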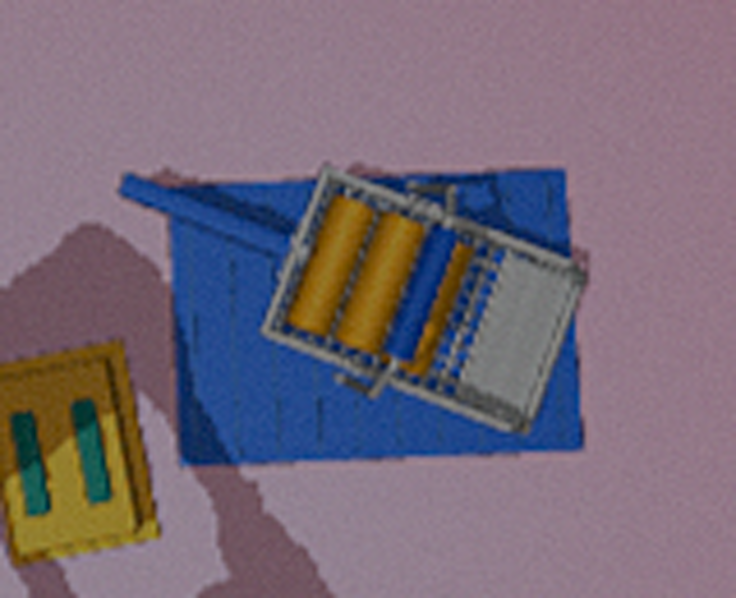

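The basket stands level on the mat. The handle's rear end is at (122,185) and the rim corners are near (325,170), (268,332), (583,278) and (525,428). I'll fit its pose from these.

Run:
```python
from station import r
from h import *
np.set_printoptions(precision=3,suppress=True)
s=r.snapshot("top")
uv=uncrop([(122,185),(325,170),(268,332),(583,276),(525,430)],4.6,(280,230))
p,f=fitpose(s,[[-.153,0,.0605],[-.065,.042,.0625],[-.065,-.042,.0625],[.058,.042,.0625],[.058,-.042,.0625]],uv,[.45,-.04,-110]); print(p,f)
M=Ro.from_euler('z',-MAT[2],degrees=True).apply([p[0]-MAT[0],p[1]-MAT[1],0]); print("in mat",M)
np.save("bpose.npy",p)
org=[p[0],p[1],.0045]
for P in (hpose(np.add(org,[0,0,.08]),[0,0,0],p[2],0,flip=1),hpose(org,[0,0,0],p[2],0,flip=1)): print(P,r.inverse_kinematics(*P))
```

```text
[   0.448   -0.051 -109.991] [ 1.435  0.388  1.673  0.199  0.261  1.083 -1.198 -2.378 -2.103  0.757]
in mat [0.024 0.005 0.   ]
(array([0.504, 0.103, 0.278]), array([-180.   ,   25.   ,   70.009])) [ 14.314  -0.71   91.016 -21.04  103.494  31.844]
(array([0.504, 0.103, 0.198]), array([-180.   ,   25.   ,   70.009])) [ 14.314   2.417  96.21  -20.539  95.713  34.837]
```

Run:
```python
from station import r
from h import *
import cv2
np.set_printoptions(precision=3,suppress=True)
p=np.load("bpose.npy"); org=np.array([p[0],p[1],.0045])
H=lambda dz,a=0:hpose(org+[0,0,dz],[0,0,0],p[2],a,flip=1)
r.reach(*H(.08)); r.servo_line(*H(0),speed=.08)
s0=r.sense()["contact_force"]; r.grab(58); s=r.sense(); print(s["opening"],s0,s["contact_force"])
if .009<s["opening"]<.016:
    r.servo_line(*H(.05),speed=.06); s=r.sense(); print(s["opening"],s["contact_force"]-s0,s["torque"],s["clock"])
a=r.snapshot("scene")["frame"]
cv2.imwrite("pics/held.png",cv2.resize(a[130:290,180:380,::-1],None,fx=3.7,fy=3.7,interpolation=cv2.INTER_CUBIC))
```

```text
0.011469458735532848 [0.202 0.346 0.316] [ 0.847 -0.775 -1.178]
0.011181302317300641 [ 0.067 -0.646 -5.525] [ 0.7   -0.178 -0.037] 21.3417
```

View pics/held.png

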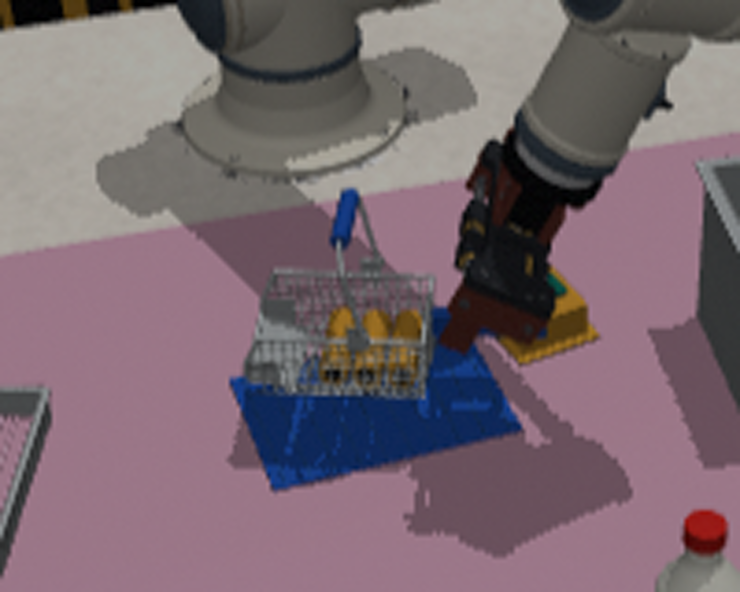

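It is held nearly level with no visible sag. The opening is 11 mm and all three standoffs are still in place. Now I'll carry it to the tray and tip it.

Run:
```python
from station import r
from h import *
import cv2
np.set_printoptions(precision=3,suppress=True)
p=np.load("bpose.npy"); org=np.array([p[0],p[1],.0045])
r.servo_line(*hpose(org+[0,0,.085],[0,0,0],p[2],0,flip=1),speed=.12)
L=lambda a,z:hpose([.447,-.382,z],[.07,0,.018],-107.7,a,flip=1)
r.servo_line(*L(0,.10),speed=.16)
print(r.sense()["clock"],r.sense()["opening"])
for a in(12,24,36,46,54): r.servo_line(*L(a,.10-.03*a/54),speed=.13)
r.wait(.6); s=r.sense(); print(s["clock"],s["opening"],s["contact_force"])
a=r.snapshot("scene")["frame"][130:310,60:320,::-1]; b=r.snapshot("top")["frame"][235:375,450:630,::-1]
a=cv2.resize(a,(500,346)); b=cv2.resize(b,(300,233)); c=np.zeros((346,800,3),np.uint8); c[:,:500]=a; c[:233,500:]=b
cv2.imwrite("pics/tip.png",c)
```

```text
23.625 0.011512508765079315
27.0 0.012009347456701609 [-0.168  0.637 -2.381]
```

View pics/tip.png

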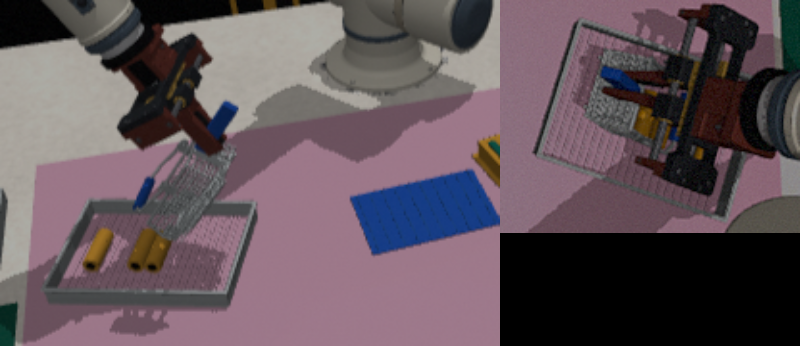

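All three standoffs seem to be lying in the tray, and the load has dropped to about the empty weight. I'll raise the basket, level it away from the tray and check.

Run:
```python
from station import r
from h import *
import cv2
np.set_printoptions(precision=3,suppress=True)
L=lambda a,z,d=0:hpose(np.array([.447,-.382,z])-d*np.array([np.cos(np.radians(-107.7)),np.sin(np.radians(-107.7)),0]),[.07,0,.018],-107.7,a,flip=1)
r.servo_line(*L(54,.09),speed=.06); r.wait(.2)
r.servo_line(*L(54,.13),speed=.1)
r.servo_line(*L(27,.13,.03),speed=.15); r.servo_line(*L(0,.13,.06),speed=.15)
p=np.load("bpose.npy"); org=np.array([.446,-.040,.0045])
r.servo_line(*hpose(org+[0,0,.05],[0,0,0],p[2],0,flip=1),speed=.16)
r.wait(.2); s=r.sense(); print(s["clock"],s["opening"],s["contact_force"])
a=r.snapshot("scene")["frame"]; b=r.snapshot("top")["frame"]
a=cv2.resize(a[150:290,200:370,::-1],(500,412),interpolation=cv2.INTER_CUBIC); b=cv2.resize(b[235:375,465:615,::-1],(300,280)); c=np.zeros((412,800,3),np.uint8); c[:,:500]=a; c[:280,500:]=b
cv2.imwrite("pics/back.png",c)
S=r.snapshot("scene"); Rb=Ro.from_euler('z',p[2],degrees=True)
print((proj(S,Rb.apply([[-.06,.03,0],[.04,.03,0],[-.065,.042,.058],[.058,.042,.058]])+org+[0,0,.05])-[200,150])*500/170)
```

```text
32.5833 0.0119918688367001 [ 0.388  0.234 -2.829]
[[281.29  247.896]
 [177.219 244.095]
 [283.308 208.193]
 [151.373 203.54 ]]
```

View pics/back.png

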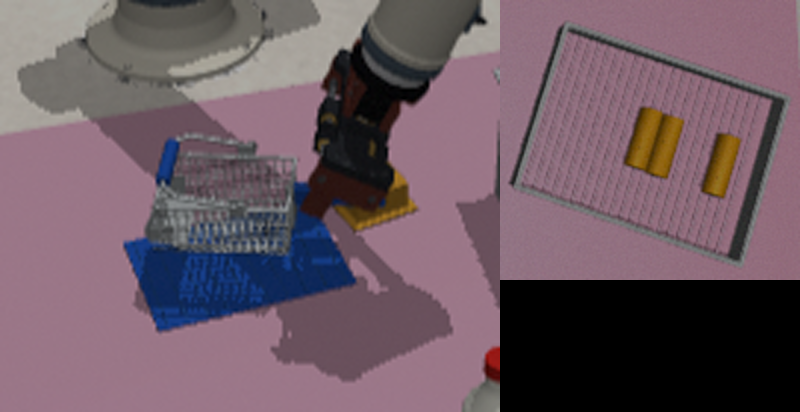

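The three standoffs rest in the tray, at (643,138), (664,147) and (720,165). The basket is empty and level, and the bail has swung forward. Now I'll set it down.

Run:
```python
from station import r
from h import *
import cv2
np.set_printoptions(precision=3,suppress=True)
p=np.load("bpose.npy"); org=np.array([.446,-.040,.0045])
H=lambda dz:hpose(org+[0,0,dz],[0,0,0],p[2],0,flip=1)
r.servo_line(*H(.008),speed=.08)
z=.008; f=[]
while z>-.006:
    z-=.001; r.servo_line(*H(z),speed=.02); fz=r.sense()["contact_force"][2]; f.append((round(z,4),round(float(fz),2)))
    if fz>-.3: break
print(f); r.wait(.2); r.let_go(); r.wait(.2)
r.servo_line(*H(.12),speed=.12)
J=r.sense()["joints"]; J[0]+=40; r.move_joints(J); r.wait(.3)
print(r.sense()["clock"])
a=r.snapshot("scene")["frame"]; b=r.snapshot("top")["frame"]
a=cv2.resize(a[150:290,200:370,::-1],(450,371),interpolation=cv2.INTER_CUBIC); b=cv2.resize(b[230:360,290:440,::-1],(350,303)); c=np.zeros((371,800,3),np.uint8); c[:,:450]=a; c[:303,450:]=b
cv2.imwrite("pics/final.png",c)
```

```text
[(0.007, -2.73), (0.006, -2.83), (0.005, -3.14), (0.004, -2.21), (0.003, -3.0), (0.002, -3.7), (0.001, -2.74), (0.0, -1.42), (-0.001, 4.83)]
40.0
```

View pics/final.png

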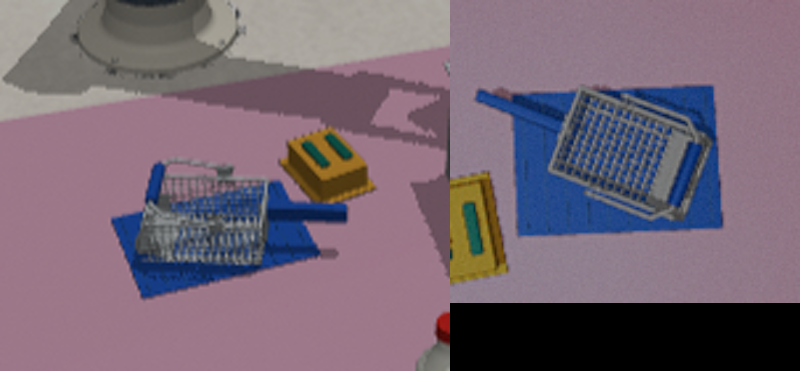

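The empty basket stands level on the mat near its centre, let go, and the housing has not moved. I'll hand in.

```bash
python3 -c "
from station import r
print(r.hand_in())"
```

```text
the job is handed in; nothing more can be done
None
```

The job is handed in at about 40 s on the robot's clock: the last pictures show all three standoffs in the tray and the empty basket upright and released near the middle of the mat, but the hand-in returned no verdict.

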